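# Unlock and lift off the hot bake-out lid with the lid lifter

### The arm

A 7-joint arm with a two-finger parallel gripper is mounted at the origin on the work surface. World frame = base frame: x ahead of the robot, y to its left, z up, the work surface at z = 0. Lengths are in m, angles in rad, forces in N, time in s.
With the tool pointing down it reaches from about 0.4 to 0.85 m from the base axis. Payload 4.5 kg.
Tool frame: the origin (TCP) lies between the finger pads; the fingertips stand 25 mm ahead of it and the grasp point (between the pads) lies 6 mm ahead of it; z points along the fingers, x is the direction in which the jaws open and shut, and the axes are right-handed (so a half turn about z gives the same grasp; the last joint's range is limited). The gripper opens to 88 mm and grips with 3 to 60 N. Pads are 18 mm wide; open, the fingers measure 123 mm over their backs; the gripper's body (75 mm by 187 mm) begins 45 mm behind the grasp point.
Start: joints at [1.215, 0.689, -0.195, 1.565, 0.157, 0.902, -0.215], TCP at [0.238, -0.578, 0.264] pointing down, gripper open.
Joint ranges: [-3.01, 3.01], [-0.46, 2.08], [-1.47, 1.51], [0.13, 2.56], [-1, 4.14], [0.04, 2.09], [-2.66, 2.66]. Speed limits (rad/s): [2.57, 2.57, 3.14, 3.14, 3.14, 3.14, 3.14].

### API

Orientations are given as a rotation vector (axis times angle).
In Python, from workcell import arm gives the robot as it stands. The module is installed in compiled form; this text tells all that it offers. Calls block until the motion is done:
- arm.goto(position, orientation): joint-space move of the TCP to a pose.
- arm.movel(position, orientation=None, v=0.15, until_force=None): straight line of the TCP; orientation=None keeps the orientation; v is the mean speed in m/s. With until_force (N) it stops when the force on the tool has changed by that much, and returns True; else False.
- arm.move_joints(angles): joint-space move.
- arm.grip(opening, effort=None): opening from 0.0 (shut) to 1.0 (fully open); effort is the grip in N (None keeps the last); returns when the fingers have stopped.
- arm.sleep(seconds).
- arm.solve_ik(position, orientation): joint angles nearest the present ones, or None.
- arm.sense(): the state.
- arm.read_camera(name): name is "scene" or "top" or "wrist"; returns a dict with "color" (480x640x3 uint8, red, green, blue), "fx", "fy", "cx", "cy" (pixels), "k1" (the pictures are not rectified: a ray, as slopes to the right and down, at radius r is drawn at 1 + k1 r^2 times it, then the intrinsics apply), "R" (3x3) and "t" (3): a world point X has camera coordinates R X + t. Camera axes: x right, y down, z forward; pixel columns grow to the right and rows downward; lengths in m; the calibration is good to about 2 mm. A picture is of the moment at which its call begins. There is no depth.
A pose or a line that the arm cannot do raises arm.IKError and nothing moves.
- arm.finish_job(): hands the job in, once; it reports no verdict.
The state is a dict: "clock": time; "q": joint angles; "joint_velocities": joint speeds; "effort": joint torques, N m; "eef_pos": TCP position; "ee_rot": TCP orientation; "ft_force": force on the tool from outside, world axes, zero at the start; "torque": the same for the moment, N m; "finger_gap": opening from 0.0 (shut) to 1.0 (fully open).
Only numpy, scipy, OpenCV 4.12 (cv2) and the standard library are available. Lean on these libraries where they do the work, as an engineer would, in place of code of your own. Each camera call takes 0.05 s, during which the arm holds its last target. There are 200 camera calls.

### The job

The hot lid of the sensor bake-out pot is twist-locked: take the lid lifter from its yellow holder, hook its foot under the lid's loop handle, and turn the lid anticlockwise (seen from above) until you feel it come up against its springy stop, where it is free to lift. Never force it, neither by pulling while it is still locked nor by wrenching it against the stop; lift it off with the lifter, keep it level, set it down gently so that it is seated in the round blue lid rest, and stand the lifter back upright in its holder. The lid is too hot for the gripper to touch, and the jar, the small lamp and the sensor block stay where they are.

Things in the scene. Friction and masses are not known exactly. Their poses are not given: they have to be found in the camera images.
- pot: The bake-out pot: a steel cylinder 160 mm across with a blue square skirt 190 mm wide and a black front panel; fixed to the bench. Its flat rim is 90 mm above the bench, the mouth is 106 mm across. Origin on the pot's axis at bench level, z up.
- lid: The hot lid: steel disc 132 mm across, 8 mm thick, 0.3 to 0.55 kg; below it a white plug 76 mm across and two lugs (circle of 97 mm), 14.5 mm deep. Origin: centre of the disc's underside, which rests on the pot's rim; z up. Half a turn makes no difference. A brass loop handle stands on it, its bar along y. Over 32 N between lifter and lid is forcing it (0.6 N m of twist).
- lid_bar (a point): Middle of the loop's bar, on its centre line, 38 mm above the lid's origin (128 mm above the bench at the start); axes as the lid's. The bar is straight, level, 8 mm in diameter, along y, with 64 mm free between its two posts and 26 mm free between the disc's top and the bar's underside.
- pot_rim (a point): Centre of the pot's mouth, 90 mm above the bench. Inside hides the lock: the lid can rise only 2.5 mm until turned anticlockwise (from above) by an amount unseen and unlike each time, 0.25 to 1.1 rad. Until then light friction, 0.06 to 0.2 N m (more if pulled up); then a springy stop adds 12 N m per rad of further turn. The lid lifts out at the stop or up to 0.06 rad short of it.
- rest: The lid rest: a heavy blue ring stand fixed to the bench, 152 mm outside diameter, 35 mm high, open well 106 mm across and 29 mm deep. The seated lid lies on its top with the lid's plug in the well, in any yaw; lid origin then 35 mm above the bench. Origin on its axis at bench level.
- lifter_grip (a point): Centre of the lifter's yellow grip, a block 20 mm (lifter x) by 34 mm (y) by 68 mm tall (z), 108 mm above the underside of the foot (113 mm above the bench in the holder). The lifter stands upright, 140 mm tall, 0.18 kg. Axes: z up, x the way the hook opens (push it that way under a bar). Held best across its 20 mm sides.
- lifter_foot (a point): Where the bar is to lie: on the grip's axis, on top of the foot plate (24 mm in x, 40 mm in y, 6 mm thick), 102 mm below lifter_grip, axes the same. Behind it a back plate (inner face x = -6 mm) rises 60 mm to the shoulder under the grip; in front a lip (x = +6 to +12 mm) stands 7 mm above the plate. An 8 mm bar lies between them with 4 mm play.
- holder: Yellow open-topped box fixed to the bench in which the lifter stands: inside 54 mm (x) by 70 mm (y), floor 5 mm and walls' top 55 mm above the bench. Origin at the centre of its underside, z up. A half turn of the lifter in it does not matter.
- jar: Bystander: amber jar with red cap, 56 mm across, 90 mm tall, origin under its centre.
- lamp: Bystander: small yellow and red hand lamp lying on the bench, 105 mm long along its x, 22 mm thick, origin under its middle.
- sensor: Bystander: aluminium sensor block 50 by 40 by 48 mm, origin under its centre.
Mind the look-alikes: they are no part of the job. Of the things like the part that bears lifter_grip, leave any that is red; of the rest the smaller one is meant. Of the things that look like the rest, the smaller one is meant.

How it is judged:
By the outcome, as a careful person would: the job done as asked, in the order asked, and still so for the second after the job is handed in, with the robot touching nothing.
It also fails if it takes over 72 s, if anything falls off the work surface, if the arm or the gripper's body presses on something with over 40 N, if the wrist force passes 120 N, or if a joint passes its speed limit or range.

## Working session

There is one attempt and no reset: what is moved stays moved. The work goes in short steps, each a Python script; the robot and the scene stay as the last script left them, time stands still between calls to the robot, and variables do not carry over. Pictures are saved under pics/ and viewed, about 8 in all and at most 12, crops included, and the job is handed in when it is done.

```bash
mkdir -p pics; cat > h.py <<'E'
import numpy as np, cv2
from workcell import arm
from scipy.spatial.transform import Rotation as Ro
def snap(name,fn):
    c=arm.read_camera(name); cv2.imwrite('pics/'+fn+'.png',c['color'][:,:,::-1]); np.save('pics/'+fn+'.npy',{k:v for k,v in c.items()},allow_pickle=True); return c
def load(fn): return np.load('pics/'+fn+'.npy',allow_pickle=True).item()
def ray(c,u,v):
    K=np.array([[c['fx'],0,c['cx']],[0,c['fy'],c['cy']],[0,0,1]])
    p=cv2.undistortPoints(np.array([[[u,v]]],float),K,np.array([c['k1'],0,0,0,0.]))[0,0]
    R=np.array(c['R']);t=np.array(c['t']); return -R.T@t, R.T@np.array([p[0],p[1],1])
def at(c,u,v,z):
    o,d=ray(c,u,v); return o+d*(z-o[2])/d[2]
def proj(c,X):
    K=np.array([[c['fx'],0,c['cx']],[0,c['fy'],c['cy']],[0,0,1]])
    return cv2.projectPoints(np.atleast_2d(np.array(X,float)),cv2.Rodrigues(np.array(c['R']))[0],np.array(c['t'],float),K,np.array([c['k1'],0,0,0,0.]))[0][:,0]
def down(yaw): # tool z down, tool x at angle yaw in world
    c,s=np.cos(yaw),np.sin(yaw)
    return Ro.from_matrix(np.array([[c,s,0],[s,-c,0],[0,0,-1.]])).as_rotvec()
E
python3 - <<'E'
from h import *
for n in ('scene','top'):
    c=snap(n,n+'0'); print(n,c['fx'],c['k1'],np.round(-np.array(c['R']).T@c['t'],3),np.round(c['R'],2).tolist())
s=arm.sense(); print({k:np.round(v,3) for k,v in s.items()})
E
```

```text
scene 549.8591644270239 -0.15314939974036254 [ 1.375 -0.507  0.839] [[0.46, 0.89, 0.01], [0.56, -0.29, -0.78], [-0.69, 0.36, -0.63]]
top 454.8842944640773 -0.10643687049683699 [ 0.489 -0.089  1.032] [[0.02, -1.0, -0.02], [-1.0, -0.02, -0.09], [0.09, 0.02, -1.0]]
{'clock': np.float64(0.1), 'q': array([ 1.215,  0.69 , -0.194,  1.566,  0.157,  0.902, -0.215]), 'joint_velocities': array([-0.003, -0.001, -0.   , -0.001,  0.   , -0.   , -0.002]), 'effort': array([-4.0000e-03, -5.2850e+01, -1.2720e+00, -1.5384e+01, -5.2000e-02,
        2.0000e-03,  0.0000e+00]), 'eef_pos': array([ 0.237, -0.578,  0.263]), 'ee_rot': array([-2.609e+00,  1.749e+00,  2.000e-03]), 'ft_force': array([ 0.056, -1.049, -0.412]), 'torque': array([-0.015,  0.027, -0.027]), 'finger_gap': np.float64(1.003)}
```

View pics/top0.png

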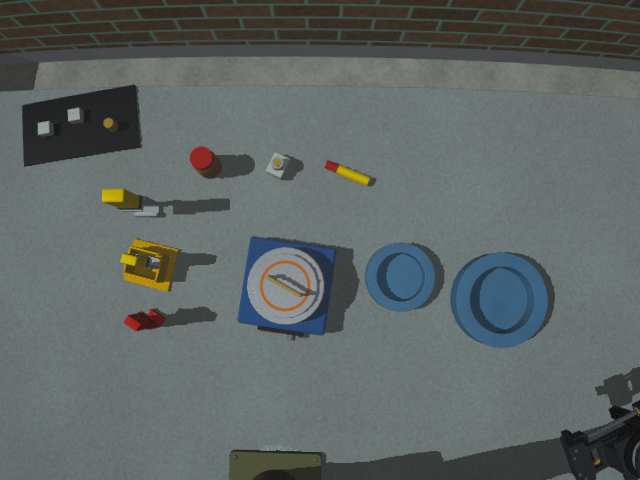

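View pics/scene0.png

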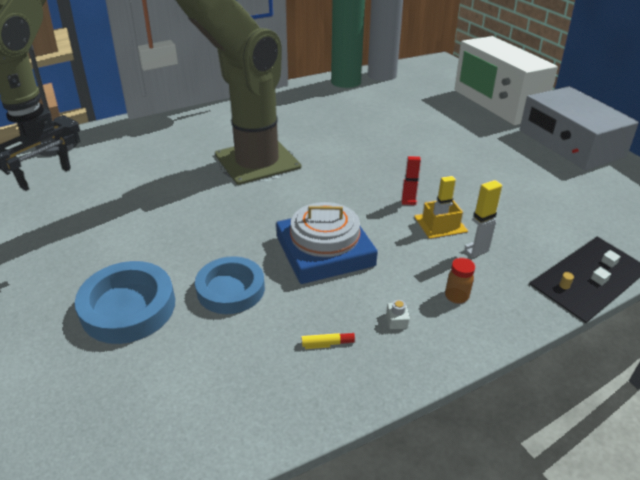

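Top view: the pot lid is near (287,286), the small rest at (400,277), and the holder with the yellow lifter at (150,263). A red lifter and a larger free-standing yellow lifter are the decoys. I'll enlarge these areas.

```bash
python3 - <<'E'
from h import *
t=cv2.imread('pics/top0.png'); s=cv2.imread('pics/scene0.png')
def crop(im,x,y,w,h,W,H): return cv2.resize(im[y:y+h,x:x+w],(W,H),interpolation=cv2.INTER_CUBIC)
a=crop(t,115,230,80,60,400,300)   #5x
b=crop(s,410,170,66,66,400,300) if 0 else crop(s,405,170,80,60,400,300)
c=crop(t,237,232,105,79,400,300) # 3.81x
d=crop(t,355,232,93,70,400,300) # 4.3
d=crop(t,355,235,100,75,400,300); d=crop(t,350,240,100,75,400,300) #4x
c=crop(t,237,237,100,75,400,300); c=crop(t,237,245,100,75,400,300)
o=np.vstack([np.hstack([a,b]),np.hstack([c,d])]); cv2.imwrite('pics/crops0.png',o)
E
```

```text
(no output)
```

View pics/crops0.png

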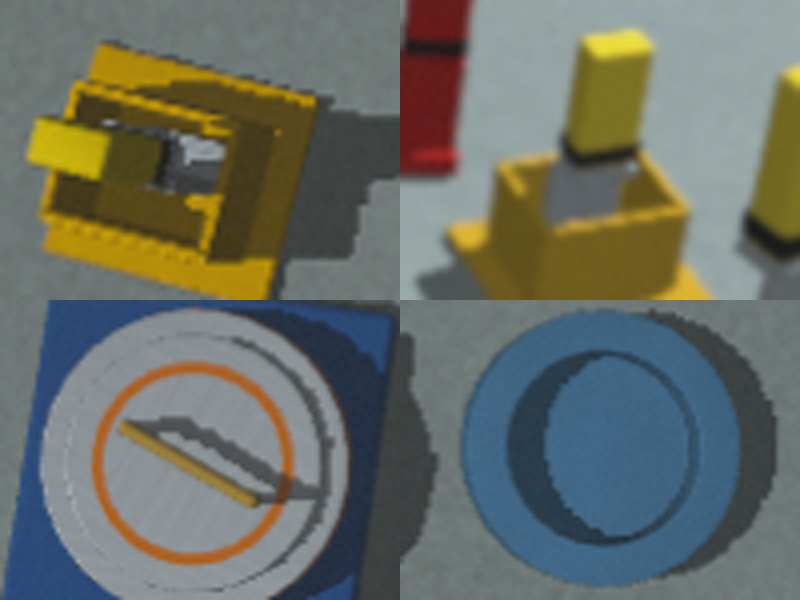

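```bash
python3 - <<'E'
from h import *
c=load('top0')
f=lambda x,y,ox,oy,k:(ox+(x+.5)/k-.5,oy+(y+.5)/k-.5)
P=lambda *a:at(c,*f(*a[:5]),a[5])
b1=P(122,127,237,245,4,.131);b2=P(258,202,237,245,4,.131);print('bar',b1,b2,np.linalg.norm(b2-b1),(b1+b2)/2,np.arctan2(*(b2-b1)[1::-1]))
print('orange ctr',P((93+292)/2,(362+564)/2-300,237,245,4,.098))
for n,q in dict(l=(507,148),r=(697,148),t=(602,51),b=(602,245),L=(462,148),R=(741,148),T=(602,9),B=(602,286)).items(): print('rest',n,P(q[0]-400,q[1],350,240,4,.035)[:2])
g=[P(x,y,115,230,5,.147) for x,y in((38,118),(108,128),(100,180),(28,165))];print('grip',np.round(g,4),np.mean(g,0),[np.linalg.norm(g[i]-g[i-1]) for i in range(4)])
h=[P(x,y,115,230,5,.055) for x,y in((80,88),(235,128),(207,258),(45,215))];print('holder',np.round(h,4),np.mean(h,0),[np.linalg.norm(h[i]-h[i-1]) for i in range(4)])
w=arm.read_camera('wrist'); s=arm.sense(); R=Ro.from_rotvec(s['ee_rot']).as_matrix()
print('wristcam in tool',R.T@(-w['R'].T@w['t']-s['eef_pos']), np.round(w['R']@R,2),w['fx'])
for pos in ([.5,.28,.26],[.5,0,.35],[.45,-.2,.25]):
  for y in np.arange(-180,180,20):
    q=arm.solve_ik(pos,down(np.radians(y))); print(pos[1],y,None if q is None else np.round(q,1).tolist())
E
```

```text
bar [0.4943016  0.01127668 0.131     ] [ 0.45871337 -0.0568308   0.131     ] 0.07684497369121124 [ 0.47650748 -0.02277706  0.131     ] -2.05230533391564
orange ctr [ 0.47682073 -0.02172907  0.098     ]
rest l [ 0.49861211 -0.2171579 ]
rest r [ 0.50015636 -0.32169446]
rest t [ 0.55257637 -0.26913602]
rest b [ 0.4465986  -0.26957022]
rest L [ 0.49821912 -0.19252749]
rest R [ 0.50048739 -0.34608371]
rest T [ 0.57573569 -0.2691057 ]
rest B [ 0.42436062 -0.2697241 ]
grip [[0.5337 0.3024 0.147 ]
 [0.5303 0.273  0.147 ]
 [0.5096 0.2753 0.147 ]
 [0.5149 0.3056 0.147 ]] [0.52212017 0.28908701 0.147     ] [np.float64(0.019138360288842568), np.float64(0.02955664895089577), np.float64(0.020888032217707485), np.float64(0.030727542193494706)]
holder [[0.552  0.3244 0.055 ]
 [0.5358 0.253  0.055 ]
 [0.4789 0.2631 0.055 ]
 [0.4958 0.3376 0.055 ]] [0.51561644 0.29452399 0.055     ] [np.float64(0.05779419712892099), np.float64(0.0732013612632496), np.float64(0.057857380025709705), np.float64(0.0764116444811668)]
wristcam in tool [-0.00051229 -0.07225638 -0.12152155] [[ 1.   -0.    0.  ]
 [ 0.    0.96 
[... 1826 characters left out ...]
-1.9]
-0.2 -120 [0.3, 0.5, 0.1, 2.0, -0.1, 0.6, -1.7]
-0.2 -100 [0.3, 0.5, 0.0, 2.0, -0.0, 0.6, -1.4]
-0.2 -80 [0.4, 0.5, -0.1, 2.0, 0.1, 0.6, -1.2]
-0.2 -60 [0.4, 0.5, -0.2, 2.0, 0.2, 0.6, -0.9]
-0.2 -40 [0.5, 0.5, -0.3, 2.0, 0.2, 0.7, -0.6]
-0.2 -20 [0.6, 0.6, -0.4, 2.0, 0.3, 0.7, -0.4]
-0.2 0 [0.6, 0.6, -0.5, 2.0, 0.4, 0.7, -0.1]
-0.2 20 [0.7, 0.6, -0.6, 2.0, 0.5, 0.7, 0.2]
-0.2 40 [0.7, 0.6, -0.6, 2.0, 0.5, 0.8, 0.5]
-0.2 60 [0.8, 0.6, -0.8, 2.0, 0.6, 0.8, 0.7]
-0.2 80 [0.9, 0.7, -0.9, 2.0, 0.7, 0.8, 1.0]
-0.2 100 [0.9, 0.7, -1.0, 2.0, 0.7, 0.9, 1.3]
-0.2 120 [1.0, 0.8, -1.3, 1.9, 0.9, 1.1, 1.5]
-0.2 140 [1.0, 0.8, -1.3, 1.9, 0.9, 1.1, 1.8]
-0.2 160 [-0.0, 0.6, 0.6, 2.0, -0.5, 0.7, -2.6]
```

```bash
python3 - <<'E'
from h import *
T=load('top0');S=load('scene0')
def tri(a,b):
    A=[];B=[]
    for c,p in((T,a),(S,b)):
        o,d=ray(c,*p);d/=np.linalg.norm(d);M=np.eye(3)-np.outer(d,d);A.append(M);B.append(M@o)
    return np.linalg.solve(sum(A),sum(B))
print('red',tri((133,323),(414,158)),'big',tri((115,194),(490,186)),'grip',tri((129,259.5),(447.5,180)))
X=np.array([.48,.16,.28])
arm.goto(X+[0,0,.12],down(np.pi-.2)); arm.goto(X,down(np.pi-.2)); arm.sleep(.3)
snap('wrist','w1'); print(arm.sense()['clock'],arm.sense()['q'])
E
```

```text
red [0.39609927 0.27948568 0.13754652] big [0.64596063 0.30568268 0.18900934] grip [0.5219234  0.29139337 0.13878955]
3.8333 [ 0.23663309  0.72803945 -1.13441833  1.87302458  0.76616357  1.05670642
  1.72477941]
```

View pics/w1.png

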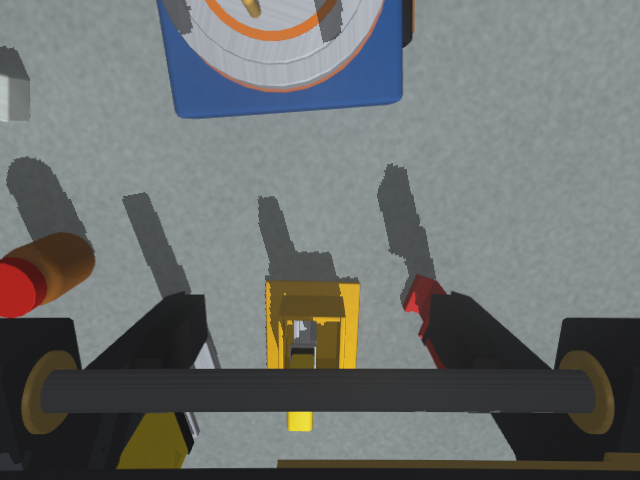

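```bash
python3 - <<'E'
from h import *
arm.movel([.48,.23,.28]); arm.sleep(.3); c=snap('wrist','w2')
a=cv2.imread('pics/w1.png')[275:375,255:355+12]; b=cv2.imread('pics/w2.png')
print(proj(c,[[.522,.289,.147],[.516,.2945,.055]]))
u,v=proj(c,[[.517,.289,.09]])[0].astype(int)
b=b[v-75:v+75,u-75:u+75]
cv2.imwrite('pics/c2.png',np.hstack([cv2.resize(a,(336,300),interpolation=cv2.INTER_CUBIC),cv2.resize(b,(450,450),interpolation=cv2.INTER_CUBIC)[:300] if 0 else cv2.resize(b,(300,300))]) if 0 else np.vstack([np.hstack([cv2.resize(a,(200,180)),np.zeros((180,400,3),np.uint8)]) if 0 else np.zeros((1,600,3),np.uint8),cv2.resize(b,(600,598),interpolation=cv2.INTER_CUBIC)]))
print(u-75,v-75)
cv2.imwrite('pics/c2.png',np.hstack([cv2.resize(b,(600,600),interpolation=cv2.INTER_CUBIC),cv2.resize(a,(200,600//3),interpolation=cv2.INTER_CUBIC).repeat(3,0)[:600]]) if 0 else cv2.resize(b,(600,600),interpolation=cv2.INTER_CUBIC))
E
```

```text
[[275.74903599 332.4479559 ]
 [293.40407048 287.54260285]]
213 222
```

View pics/c2.png

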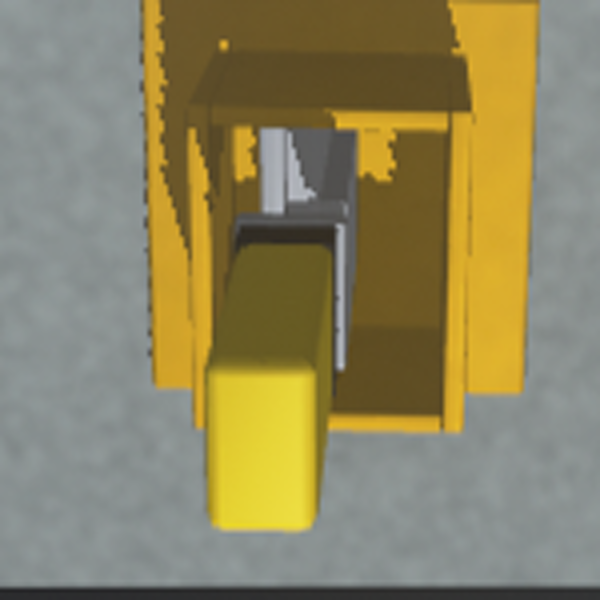

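The wrist view shows the bright lip on the left of the foot and the back plate on the right. So the hook opens toward image left, which is world +x at about -11.5°.

```bash
python3 - <<'E'
from h import *
c=load('w2');f=lambda x,y:((x+.5)/4-.5+213,(y+.5)/4-.5+222)
P=lambda x,y,z:at(c,*f(x,y),z)
g=np.array([P(x,y,.147) for x,y in((208,370),(315,370),(313,529),(211,529))]);print(np.round(g,4),g.mean(0),[np.linalg.norm(g[i]-g[i-1]) for i in range(4)])
m=(g[3]+g[2]-g[0]-g[1]);print('yaw y',np.degrees(np.arctan2(m[1],m[0])))
h=np.array([P(x,y,.055) for x,y in((200,110),(462,113),(455,425),(202,425))]);print(np.round(h,4),h.mean(0),[np.linalg.norm(h[i]-h[i-1]) for i in range(4)])
m=(h[3]+h[2]-h[0]-h[1]);print('yaw y',np.degrees(np.arctan2(m[1],m[0])))
# lip / back plate check
print(P(272,150,.017),P(345,330,.07))
E
```

```text
[[0.5263 0.2738 0.147 ]
 [0.5083 0.2775 0.147 ]
 [0.5153 0.3076 0.147 ]
 [0.533  0.304  0.147 ]] [0.52073503 0.29071336 0.147     ] [np.float64(0.030868887856550842), np.float64(0.018414475652171462), np.float64(0.030884654932370838), np.float64(0.018078568245171893)]
yaw y 77.17788817638797
[[0.535  0.253  0.055 ]
 [0.4778 0.2653 0.055 ]
 [0.4942 0.3408 0.055 ]
 [0.5529 0.3289 0.055 ]] [0.51497403 0.29697973 0.055     ] [np.float64(0.07798893983502117), np.float64(0.05857732742196663), np.float64(0.07728551017922594), np.float64(0.05989630670621103)]
yaw y 77.22128951295481
[0.52744635 0.27698127 0.017     ] [0.51246661 0.30510967 0.07      ]
```

```bash
python3 - <<'E'
from h import *
y=np.radians(-12.8); G=np.array([.521,.2905,.133])
arm.goto(G+[0,0,.12],down(y)); print(arm.sense()['q'].round(2))
arm.movel(G,down(y),v=.12); s0=arm.sense(); print(s0['eef_pos'],s0['ft_force'].round(2))
arm.grip(0.0,50); s=arm.sense(); print('gap',s['finger_gap']*88,s['ft_force'].round(2),s['clock'])
arm.movel(G+[0,0,.05],v=.1); arm.movel(G+[0,0,.17],v=.2); arm.sleep(.3); s=arm.sense(); print(s['finger_gap']*88,s['eef_pos'],s['ft_force'].round(2),s['torque'].round(3),s['clock'])
L=np.array([.4767,-.022,0]);a=np.radians(-27.6);x=np.array([np.cos(a),np.sin(a),0])
P=L-.045*x; P[2]=.303
arm.goto(P,down(a)); arm.sleep(.3); c=snap('wrist','w3'); c=snap('top','t3'); print(arm.sense()['clock'],arm.sense()['eef_pos'])
t=cv2.imread('pics/t3.png')[215:335,215:375]; w=cv2.imread('pics/w3.png')
cv2.imwrite('pics/c3.png',np.hstack([cv2.resize(w,(400,300)),cv2.resize(t,(400,300),interpolation=cv2.INTER_CUBIC)]))
E
```

```text
[-0.94  0.75  0.66  1.69 -0.56  0.9  -0.27]
[0.52154974 0.29056178 0.13369881] [ 0.62  0.1  -0.05]
gap 19.76042340418358 [ 0.02 -0.41  0.67] 8.6583
19.947609289814146 [0.52064868 0.29034433 0.30209746] [ 0.58  0.35 -2.49] [-0.038 -0.049 -0.005] 10.3583
11.9167 [ 0.43696009 -0.00084105  0.30290225]
```

View pics/c3.png

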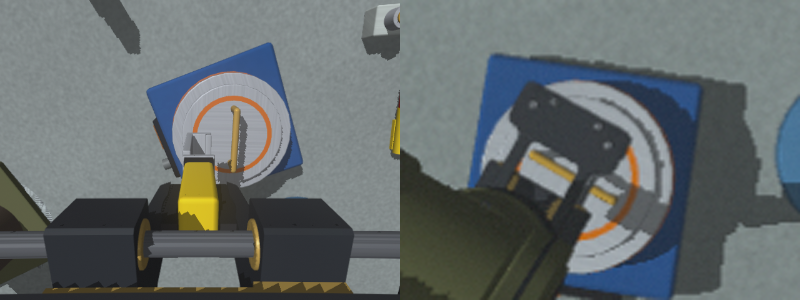

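```bash
python3 - <<'E'
from h import *
w=cv2.imread('pics/w3.png')[110:310,265:475]
cv2.imwrite('pics/c4.png',cv2.resize(w,None,fx=3,fy=3,interpolation=cv2.INTER_CUBIC))
E
```

```text
(no output)
```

View pics/c4.png

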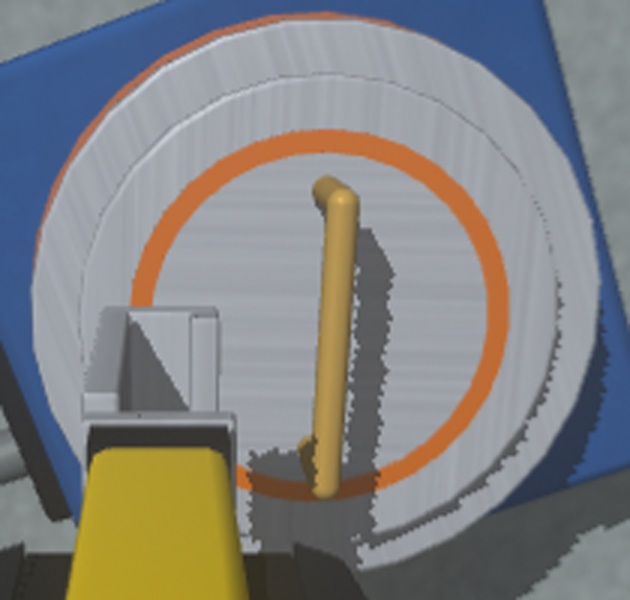

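```bash
python3 - <<'E'
from h import *
c=load('w3');f=lambda x,y:((x+.5)/3-.5+265,(y+.5)/3-.5+110)
P=lambda x,y,z:at(c,*f(x,y),z)
b1=P(342,203,.128);b2=P(326,485,.128);m=(b1-b2);print('bar',b1,b2,np.linalg.norm(m),(b1+b2)/2,np.degrees(np.arctan2(m[1],m[0])))
print('ring',(P(131,314,.098)+P(510,314,.098))/2,(P(320,128,.098)+P(320,500,.098))/2, np.linalg.norm(P(131,314,.098)-P(510,314,.098)))
print('disc', (P(34,300,.098)+P(600,300,.098))/2,np.linalg.norm(P(34,300,.098)-P(600,300,.098)))
s=arm.sense();R=Ro.from_rotvec(s['ee_rot']).as_matrix();p=s['eef_pos']
# foot in tool frame: lip top z = TCP-.122+.007 ; lip corners
for q,z in(((192,318),-.115),((217,318),-.115),((130,310),-.122+.06),((192,411),-.115)): print(R.T@(P(*q,p[2]+z)-p))
E
```

```text
bar [0.49333519 0.01124197 0.128     ] [ 0.45891151 -0.05271883  0.128     ] 0.07263589401941706 [ 0.47612335 -0.02073843  0.128     ] 61.71087543501906
ring [ 0.47759027 -0.0187497   0.098     ] [ 0.47652541 -0.02078438  0.098     ] 0.10368834175091063
disc [ 0.47833347 -0.01476489  0.098     ] 0.15424765042252517
[ 0.00659411 -0.02138261  0.11499558]
[ 0.01156235 -0.02138984  0.11499555]
[-0.00449034 -0.03416519  0.06199303]
[ 0.00677559 -0.0020887   0.11499953]
```

```bash
python3 - <<'E'
from h import *
L=np.array([.4763,-.0213,0]);a=np.radians(-28.1);x=np.array([np.cos(a),np.sin(a),0])
def pr(n):
    s=arm.sense();print(n,s['eef_pos'].round(4),s['ft_force'].round(2),s['torque'].round(3),round(s['clock'],2))
P=L-.045*x; P[2]=.26
arm.movel(P,down(a),v=.15); P[2]=.2325
pr('pre');print(arm.movel(P,down(a),v=.06,until_force=5));pr('down')
Q=L.copy();Q[2]=.2325
print(arm.movel(Q,down(a),v=.05,until_force=4));arm.sleep(.2);pr('in')
Q[2]=.244;print(arm.movel(Q,down(a),v=.03,until_force=4));arm.sleep(.2);pr('up')
E
```

```text
pre [ 4.366e-01 -4.000e-04  2.601e-01] [-0.75 -0.1  -1.01] [-0.082 -0.057  0.01 ] 12.35
False
down [ 4.367e-01 -3.000e-04  2.325e-01] [ 0.69 -0.83 -0.94] [-0.052 -0.087 -0.078] 12.96
False
in [ 0.4761 -0.0211  0.2325] [-0.62  0.4  -1.79] [-0.037 -0.026  0.   ] 14.21
False
up [ 0.4762 -0.0213  0.2439] [-0.68 -0.   -2.77] [-0.056 -0.013  0.022] 14.94
```

```bash
python3 - <<'E'
from h import *
L=np.array([.4763,-.0213,.244]);a0=np.radians(-28.1)
def tq():
    r=[]
    for _ in range(4): r.append(np.r_[arm.sense()['ft_force'],arm.sense()['torque'][2]]); arm.sleep(.015)
    return np.mean(r,0)
b=tq();h=[];th=0;print(b.round(3))
while th<1.25:
    th+=.02 if th<.2 else .015
    arm.movel(L,down(a0+th),v=.15)
    t=tq()-b;h.append(-t[3]);pl=np.median(h[-14:-2]) if len(h)>14 else .1
    print(round(th,3),t.round(2),round(arm.sense()['clock'],2))
    if h[-1]>.38 or (len(h)>14 and min(h[-2:])>max(pl,.06)+.13) or np.linalg.norm(t[:3])>10: break
E
```

```text
[ 0.08  -0.022 -2.137  0.006]
0.02 [-0.23  0.3   0.61 -0.  ] 15.32
0.04 [ 0.11  0.24  0.43 -0.02] 15.64
0.06 [ 0.02  0.19  0.41 -0.01] 15.96
0.08 [-0.54  0.46  0.13 -0.01] 16.27
0.1 [-1.75  0.57  0.93 -0.05] 16.59
0.12 [-0.98  1.18  0.63 -0.13] 16.91
0.14 [-0.71  1.18 -0.02 -0.08] 17.23
0.16 [-0.41  0.38 -1.16 -0.08] 17.54
0.18 [ 0.15  0.09 -0.83 -0.07] 17.86
0.2 [ 0.37 -0.27 -1.09 -0.06] 18.18
0.22 [ 0.35  0.04 -0.95 -0.08] 18.49
0.235 [ 0.55  0.16 -0.94 -0.07] 18.81
0.25 [-0.1  -0.18 -0.79 -0.1 ] 19.12
0.265 [ 0.02 -0.06 -0.53 -0.07] 19.44
0.28 [-0.05 -0.3  -0.55 -0.11] 19.76
0.295 [-0.16  0.07 -0.82 -0.1 ] 20.07
0.31 [ 0.11 -0.19 -0.67 -0.08] 20.39
0.325 [-0.6   0.25 -0.19 -0.11] 20.71
0.34 [-0.14 -0.31 -0.58 -0.08] 21.02
0.355 [-0.59 -0.49 -0.78 -0.09] 21.34
0.37 [ 0.08  0.03 -0.89 -0.07] 21.66
0.385 [ 0.45  0.48 -0.58 -0.1 ] 21.98
0.4 [-0.12 -0.06 -0.2  -0.1 ] 22.29
0.415 [-0.21 -0.05 -0.99 -0.1 ] 22.61
0.43 [ 0.07  0.11 -0.61 -0.08] 22.93
0.445 [-0.18  0.23 -0.38 -0.12] 23.24
0.46 [-0.42 -0.07 -0.71 -0.08] 23.56
0.475 [-0.29 -0.15 -0.94 -0.09] 23.88
0.49 [-0.11 -0.38 -0.25 -0.0
[... 207 characters left out ...]
2  0.09 -0.63 -0.13] 26.09
0.595 [-0.12  0.57 -0.41 -0.06] 26.41
0.61 [-0.13 -0.21 -0.98 -0.07] 26.73
0.625 [-0.35  0.41 -0.75 -0.1 ] 27.04
0.64 [ 0.17  0.47 -0.68 -0.1 ] 27.36
0.655 [-0.41  0.07 -0.55 -0.08] 27.68
0.67 [-0.19  0.35 -0.9  -0.07] 27.99
0.685 [ 0.06 -0.32 -0.99 -0.09] 28.31
0.7 [ 0.1   0.54 -1.08 -0.1 ] 28.62
0.715 [-0.11 -0.09 -0.74 -0.09] 28.94
0.73 [-0.11  0.74 -0.84 -0.06] 29.26
0.745 [-0.04 -0.36 -0.93 -0.08] 29.57
0.76 [ 0.03 -0.34 -0.51 -0.1 ] 29.89
0.775 [-0.2   0.1  -0.8  -0.11] 30.21
0.79 [ 0.01  0.48 -0.71 -0.11] 30.52
0.805 [-0.26  0.51 -0.39 -0.14] 30.84
0.82 [ 0.15  1.02 -0.8  -0.22] 31.16
0.835 [-0.09  1.36 -0.93 -0.31] 31.48
0.85 [-0.04  1.54 -0.78 -0.39] 31.79
```

```bash
python3 - <<'E'
from h import *
L=np.array([.4763,-.0213,.244]);a=np.radians(-28.1)+.815
def pr(n):
    r=[]
    for _ in range(5): s=arm.sense(); r.append(np.r_[s['ft_force'],s['torque'][2]]); arm.sleep(.015)
    print(n,s['eef_pos'].round(4),np.mean(r,0).round(2),round(s['clock'],2))
arm.movel(L,down(a),v=.15);pr('back')
for dz in (.002,.003,.004,.005,.006,.0075,.009,.011):
    r=arm.movel(L+[0,0,dz],v=.02,until_force=8);pr((dz,r))
    if r: break
E
```

```text
back [ 0.4763 -0.0213  0.244 ] [-0.56  1.   -2.27 -0.11] 32.11
(0.002, False) [ 0.4763 -0.0215  0.246 ] [-0.33  0.67 -3.77 -0.11] 32.44
(0.003, False) [ 0.4761 -0.0214  0.2469] [-0.12  0.16 -6.63 -0.13] 32.77
(0.004, False) [ 0.4762 -0.0213  0.248 ] [-0.42  0.03 -7.2  -0.17] 33.11
(0.005, False) [ 0.4763 -0.0213  0.2491] [-0.11  0.18 -6.56 -0.15] 33.44
(0.006, False) [ 0.4764 -0.0213  0.2501] [-0.56  0.19 -6.46 -0.14] 33.77
(0.0075, False) [ 0.4764 -0.0213  0.2516] [-0.45 -0.19 -5.23 -0.13] 34.11
(0.009, False) [ 0.4764 -0.0213  0.2531] [-0.11 -0.04 -5.31 -0.14] 34.44
(0.011, False) [ 0.4764 -0.0213  0.2552] [-0.16  0.15 -5.04 -0.14] 34.77
```

```bash
python3 - <<'E'
from h import *
L=np.array([.4763,-.0213,.30]);a=np.radians(-28.1)+.815
def pr(n):
    s=arm.sense();print(n,s['eef_pos'].round(4),s['ft_force'].round(2),s['torque'].round(2),round(s['clock'],2))
arm.movel(L,v=.06);pr('up')
t=np.array([.0,-.0,0])+[np.sin(a),-np.cos(a),0]
V=np.array([.4996,-.2694,.30])+.13*t; print(V)
arm.movel(V,down(a),v=.17);arm.sleep(.4);pr('view');snap('wrist','w5')
E
```

```text
up [ 0.476  -0.0212  0.2998] [-0.1  -0.42 -6.07] [ 0.03 -0.08  0.03] 35.69
[ 0.54105624 -0.39261274  0.3       ]
view [ 0.5411 -0.3925  0.3   ] [-0.32 -0.9  -6.14] [-0.02 -0.1  -0.  ] 38.46
```

View pics/w5.png

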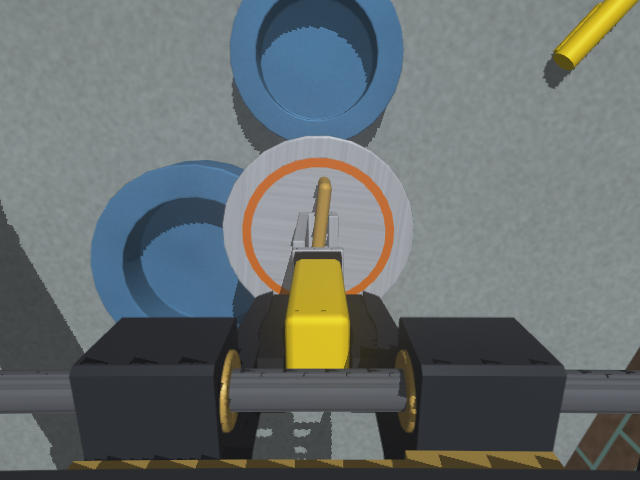

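```bash
python3 - <<'E'
from h import *
from scipy.optimize import least_squares
c=load('w5');hsv=cv2.cvtColor(c['color'],cv2.COLOR_RGB2HSV).astype(int);H,S,V=[hsv[:,:,i] for i in range(3)]
s=arm.sense();R=Ro.from_rotvec(s['ee_rot']).as_matrix();p=s['eef_pos']
def fit(pts,z):
    X=np.array([at(c,u,v,z)[:2] for u,v in pts])
    r=least_squares(lambda q:np.hypot(*(X-q[:2]).T)-q[2],[*X.mean(0),.06],loss='soft_l1',f_scale=.001);return r.x,np.abs(r.fun).max()
# lid disc: edge pts by hand
disc=[(223,228),(412,228),(317,136),(250,163),(386,165)]
ring=[(243,230),(394,230),(318,157),(270,178),(368,178)]
# orange ring outer via mask
om=((H>5)&(H<18)&(S>140)&(V>120)); om[:150]=0; om[290:]=0; om[:,:235]=0; om[:,400:]=0
pts=[]
for v in range(158,288,3):
    u=np.flatnonzero(om[v]); 
    if len(u): pts+= [(u[0]-.5,v),(u[-1]+.5,v)]
for nm,P in(('disc',disc),('ringhand',ring),('ringmask',pts)):
    f,e=fit(P,p[2]-.148); print(nm,f.round(4),e.round(4),'tool',(R.T@(np.r_[f[:2],p[2]-.148]-p)).round(4))
b=[at(c,u,v,p[2]-.118) for u,v in((325,182),(318,240))]; print('bar tool',[ (R.T@(q-p)).round(4) for q in b])
# rest well rim by hand and outer
o=((H>95)&(H<115)&(S>80))
outer=[(u,v) for v in range(5,120,5) for u in (np.flatnonzero(o[v]&(V[v]>110)&(np.arange(640)>215)&(np.arange(640)<420))[[0,-1]])]
well=[(256,55),(378,55),(262,25),(372,25),(265,80),(370,80)]
for nm,P in(('outer',outer),('well',well)): print(nm,[np.round(k,4) for k in fit(P,.035)])
w=cv2.imread('pics/w5.png')[0:150,220:420]; cv2.imwrite('pics/c6.png',cv2.resize(w,None,fx=4,fy=4,interpolation=cv2.INTER_CUBIC))
E
```

```text
disc [ 0.5409 -0.3913  0.0648] 0.0002 tool [ 0.0003 -0.0012  0.148 ]
ringhand [ 0.5422 -0.3926  0.0518] 0.0014 tool [0.0011 0.0004 0.148 ]
ringmask [ 0.5414 -0.3919  0.0519] 0.0005 tool [ 0.0005 -0.0005  0.148 ]
bar tool [array([ 0.0047, -0.0406,  0.118 ]), array([ 0.0007, -0.0051,  0.118 ])]
outer [array([ 0.4984, -0.269 ,  0.0747]), np.float64(0.0007)]
well [array([ 0.4986, -0.2664,  0.052 ]), np.float64(0.0014)]
```

View pics/c6.png

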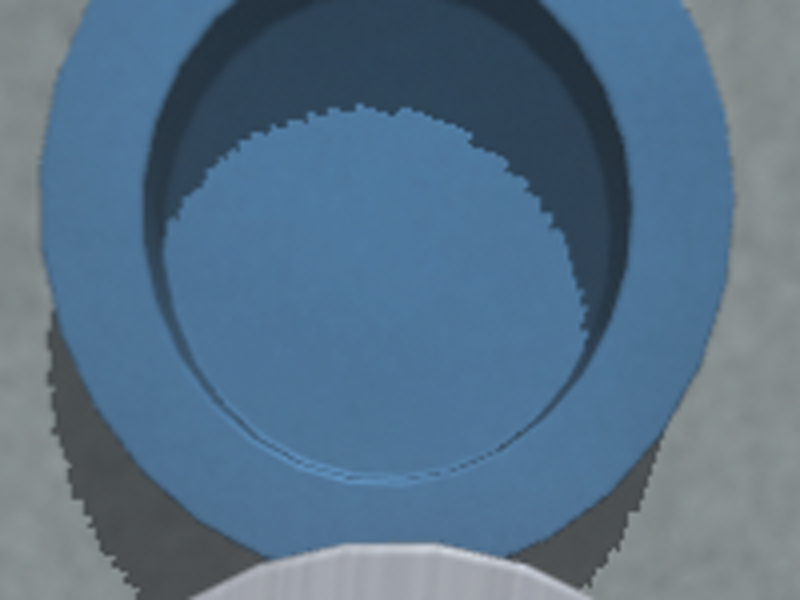

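```bash
python3 - <<'E'
from h import *
a=np.radians(-28.1)+.815
x=np.array([np.cos(a),np.sin(a),0])
def pr(n):
    r=[]
    for _ in range(4): s=arm.sense(); r.append(np.r_[s['ft_force'],s['torque'][2]]); arm.sleep(.015)
    print(n,s['eef_pos'].round(4),np.mean(r,0).round(2),round(s['clock'],2))
C=np.array([.4986,-.2697,0])
g=lambda z:C+[0,0,z]
arm.movel(g(.30),down(a),v=.12);arm.movel(g(.213),v=.08);arm.sleep(.3);pr('above')
print(arm.movel(g(.194),v=.03,until_force=4));pr('near')
for z in (.1925,.191,.1895,.188):
    print(arm.movel(g(z),v=.02,until_force=4));pr(z)
snap('top','t7')
E
```

```text
above [ 0.4987 -0.2697  0.2132] [-0.02 -0.26 -5.6  -0.02] 41.33
False
near [ 0.4987 -0.2698  0.1942] [ 0.03 -0.51 -6.    0.02] 42.18
False
0.1925 [ 0.4986 -0.2697  0.1925] [-0.33  0.32 -5.68 -0.  ] 42.5
False
0.191 [ 0.4987 -0.2698  0.191 ] [ 0.49 -0.57 -5.62 -0.  ] 42.82
False
0.1895 [ 0.4987 -0.27    0.1898] [ 0.23 -0.41 -2.14 -0.02] 43.13
False
0.188 [ 0.4987 -0.2698  0.188 ] [ 0.17 -0.4  -1.84 -0.01] 43.45
```

```bash
python3 - <<'E'
from h import *
a=np.radians(-28.1)+.815
x=np.array([np.cos(a),np.sin(a),0])
def pr(n):
    s=arm.sense(); print(n,s['eef_pos'].round(4),s['ft_force'].round(2),s['torque'].round(2),round(s['clock'],2))
C=np.array([.4986,-.2697,.184])
arm.movel(C,v=.03);pr('low')
print(arm.movel(C-.048*x,v=.06,until_force=4));pr('out')
U=C-.048*x; 
arm.movel(U+[0,0,.12],v=.15);pr('up'); snap('top','t8'); snap('scene','s8')
t=cv2.imread('pics/t8.png')[220:340,320:480]; s=cv2.imread('pics/s8.png')[230:350,160:320]
cv2.imwrite('pics/c8.png',np.hstack([cv2.resize(t,(400,300),interpolation=cv2.INTER_CUBIC),cv2.resize(s,(400,300),interpolation=cv2.INTER_CUBIC)]))
E
```

```text
low [ 0.4985 -0.2694  0.1837] [-0.56  1.1  -1.2 ] [-0.01 -0.09  0.01] 43.8
False
out [ 0.4536 -0.2849  0.184 ] [ 0.62 -0.2  -1.94] [-0.04 -0.12  0.01] 44.75
up [ 0.4527 -0.2845  0.3032] [ 0.69 -0.58 -2.42] [-0.03 -0.1  -0.01] 45.7
```

View pics/c8.png

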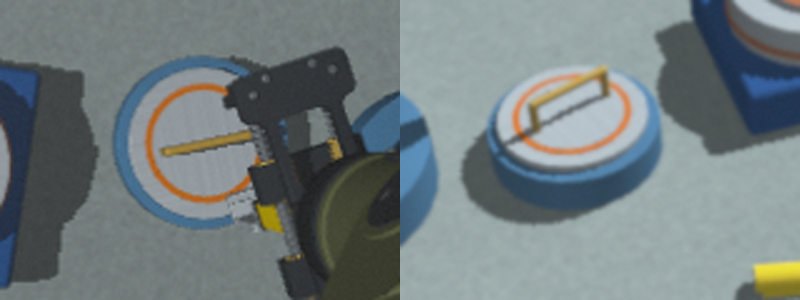

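The lid is seated level in the small rest and the lifter is clear of it. Next I return the lifter to its holder.

```bash
python3 - <<'E'
from h import *
y=np.radians(-12.8); G=np.array([.518,.2925,.0])
def pr(n):
    s=arm.sense(); print(n,s['eef_pos'].round(4),s['ft_force'].round(2),round(s['clock'],2),s['finger_gap'])
g=lambda z:G+[0,0,z]
arm.goto(g(.303),down(y)); pr('over')
arm.movel(g(.20),down(y),v=.15);arm.sleep(.2)
print(arm.movel(g(.139),v=.06,until_force=6));pr('near')
print(arm.movel(g(.1315),v=.02,until_force=3));arm.sleep(.2);pr('floor')
E
```

```text
over [0.5186 0.291  0.3032] [ 0.44 -0.43 -1.99] 47.88 0.22250451908786884
False
near [0.5183 0.2926 0.1394] [-0.19 -0.63 -1.88] 50.08 0.22392636443621433
True
floor [0.5183 0.2927 0.1329] [ 0.62 -0.5   5.06] 50.64 0.22188481286849662
```

```bash
python3 - <<'E'
from h import *
arm.grip(.7);arm.sleep(.2);p=np.array(arm.sense()['eef_pos'])
arm.movel(p+[0,0,.05],v=.06);arm.movel(p+[0,0,.2],v=.2); 
arm.goto([.42,.10,.36],down(np.radians(-12.8)));arm.sleep(.3)
print(arm.sense()['clock'],arm.sense()['ft_force'])
snap('top','t9');snap('scene','s9')
t=cv2.imread('pics/t9.png'); s=cv2.imread('pics/s9.png')
cv2.imwrite('pics/c9.png',np.vstack([np.hstack([cv2.resize(t,(400,300)),cv2.resize(s,(400,300))]),np.hstack([cv2.resize(q,(400,300),interpolation=cv2.INTER_CUBIC) for q in (t[220:295,100:200],s[155:245,400:520])])]))
E
```

```text
54.6583 [-0.59867687  0.94388162 -0.26509436]
```

View pics/c9.png

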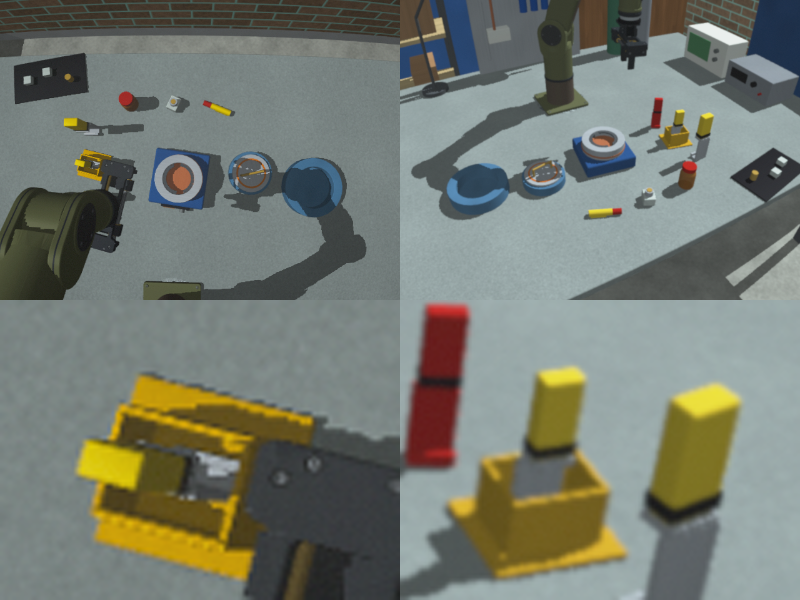

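The lifter stands upright in the holder, the lid is in the small rest and the bystanders haven't moved. I'm handing it in.

```bash
python3 -c "
from workcell import arm
print(arm.finish_job(), arm.sense()['clock'])"
```

```text
the job is handed in; nothing more can be done
the job is handed in; nothing more can be done
```

The lid is off the pot and seated in the small blue rest, the lifter is back upright in its holder, and the job is handed in. The clock read about 55 s at the last check, against the 72 s limit.

- **Lifter:** I took the smaller yellow lifter from its holder and hooked it under the lid's bar.
- **Turning:** I turned the lid anticlockwise in small steps. The springy stop began at about 0.80 rad of tool turn, including the hook's play. Twist peaked near 0.39 N m (limit 0.6), and I backed off 0.035 rad before lifting.
- **Lifting:** The lid came up freely at about 3–5 N, well under the 32 N limit.
- **Setting down:** Contact came within 1 mm of the height expected for a fully seated lid. The pictures show it level in the rest.
- **Last checks:** The final pictures show the lifter upright in the holder and the jar, lamp, sensor block and look-alikes in place. The arm is clear of everything.
- **Disagreements:** The top and wrist cameras differed by 1–2 mm on the lid and rest centres. A rough hand fit of the rest's well was about 3 mm off, so I didn't use it. The well leaves about 4.5 mm of clearance, so these were small enough. I also misread one edge near the lid as the disc's outline (154 mm instead of 132 mm), recognised it as the wrong edge and ignored it.

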